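Seat a fallen filter cell on the photometer head

TASK

The knurled filter cell has fallen over on the bench: stand it upright on the bench, open end down, without knocking the bottle, vial, timer or tape about. Then set it over the upright spigot of the photometer head and turn it until one of its hidden keyways drops over the cross pin, and push it down against the sprung seat ring until it is fully home. Finish while still holding it pushed home with the gripper: the spring lifts it again if you let go.

Things in the scene. Friction and masses are not known exactly. Their poses are not given: they have to be found in the camera images.
- cell_center (a point): centre (half-way up, on the axis) of the loose filter cell: 12-sided bare aluminium collar, finely knurled, 50 mm across flats, 62 mm tall, 0.16 kg. Its z axis runs from the open foot to the closed top (recessed glass disc). It starts lying on one flat, axis level, top towards the robot's left give or take 0.4 rad; x and y turn with the collar and tell nothing of the keyways
- cell_foot (a point): centre of the cell's open foot face, 31 mm from cell_center; same axes. The foot has a blind round bore 31 mm wide, 34 mm deep, with four straight keyways 8.5 mm wide along the whole bore, 90 degrees apart, in the bore wall only, unseen when the cell stands; their angle to the outer flats is not known. One passes over the pin when within about 0.1 rad of it
- spigot_top (a point): centre of the flat top of the spigot on the photometer head, 68 mm above the bench; z up. The head is a fixed grey housing 100 x 116 mm, 30 mm high. The spigot is 28 mm thick (last 5 mm taper to 20 mm). A cell set over it rests on the cross pin with its foot 15.5 mm below this point, on the seat ring (keyway at the pin) 28 mm below, fully home 34 mm below, bore end on spigot top
- pin (a point): middle of the round steel cross pin through the spigot, 18 mm below the spigot top; the pin is 5 mm thick, runs along this frame's y axis and stands out 5.5 mm on both sides of the spigot
- seat (a joint): travel of the steel sprung seat ring (50 mm disc round the spigot's foot, under the cell): 0 = up, m, grows downward; 0.006 when the cell is fully home. The spring pushes up with about 4 N at the top and 10 N at home
- bottle: bystander: brown glass reagent bottle with white cap, 45 mm wide, 93 mm tall, standing; origin at the centre of its underside
- vial: bystander: small reagent vial with ribbed cap, 23 mm wide, 52 mm tall, standing; origin at the centre of its underside
- timer: bystander: flat lab timer, 66 x 66 x 18 mm; origin at the centre of its underside
- tape: bystander: roll of tape lying flat, 68 mm wide, 18 mm high; origin at the centre of its underside
Things that resemble listed ones, but are neither listed nor needed, are in the scene too. There is more than one size of the part that bears cell_center; the job needs the smallest.

How it is judged:
On the way, in this order (a step that is already met when the one before it is completed fails the run):
1. the cell stands upright on the bench, foot down (height (world z) of cell_center between 0.0285 and 0.0345 m and height (world z) of cell_foot below 0.004 m and angle between cell_center's own z axis and vertical below 0.08 rad and linear speed of cell below 0.03 m/s), for 0.2 s.
2. the upright cell is set over the spigot (horizontal distance between cell_foot and spigot_top below 0.005 m and z of cell_foot in the frame of spigot_top below -0.006 m and angle between cell_center's own z axis and vertical below 0.15 rad), for 0.02 s.
3. a keyway has dropped over the pin (horizontal distance between cell_foot and spigot_top below 0.005 m and z of cell_foot in the frame of spigot_top below -0.022 m), for 0.02 s.
At the end, for the whole second after the job is handed in: through the last second the cell sits upright (within 0.06 rad) on the spigot (axis within 4 mm), its foot at least 32.5 mm below the spigot top (home is 34 mm), the seat ring pressed down more than 4.5 mm of 6 mm, the cell still, and the fingers still on it with more than 3 N (value of joint seat above 0.0045 m and z of cell_foot in the frame of spigot_top below -0.0325 m and horizontal distance between cell_foot and spigot_top below 0.004 m and angle between cell_center's own z axis and vertical below 0.06 rad and contact force between the fingers and cell above 3 N and linear speed of cell below 0.02 m/s); the arm keeps its last pose, push and grip.
It fails at once if the bottle is knocked over or moved more than 3 cm (distance of bottle from where it was at the start of the episode above 0.03 m or angle between bottle's own z axis and vertical above 0.5 rad).
It fails at once if the vial is knocked over or moved more than 3 cm (distance of vial from where it was at the start of the episode above 0.03 m or angle between vial's own z axis and vertical above 0.5 rad).
It fails at once if the timer or the tape is moved more than 3 cm (distance of any of timer, tape from where it was at the start of the episode above 0.03 m).
It also fails if it takes over 58 s, if anything falls off the work surface, if the arm or the gripper's body presses on something with over 40 N, if the wrist force passes 120 N, or if a joint passes its speed limit or range.

ROBOT

A 6-joint arm with a two-finger parallel gripper is mounted at the origin on a cart in front of the work surface, level with it; the furniture and walls round the work are solid. World frame = base frame: x ahead of the robot, y to its left, z up, the work surface at z = 0. Lengths are in m, angles in rad, forces in N, time in s.
With the tool pointing down it reaches from about 0.275 to 0.825 m from the base axis. Payload 5.2 kg.
Tool frame: the origin (TCP) lies midway between the tips of the shut fingers; the grasp point (between the pads) lies 19 mm behind it; z points along the fingers, y is the direction in which the jaws open and shut (so a half turn about z gives the same grasp; the last joint's range is limited). The gripper opens to 93 mm and grips with 3 to 60 N. Pads are 15 mm wide; open, the fingers measure 128 mm over their backs; the gripper's body (75 mm by 188 mm) begins 65 mm behind the grasp point.
Start: joints at [0.905, 0.259, 1.535, -0, 1.348, -0.203], TCP at [0.246, 0.492, 0.219] pointing down, gripper open.
Joint ranges: [-3.14, 3.14], [-0.91, 2.08], [0.19, 2.58], [-1.22, 4.36], [0.22, 2.71], [-3.12, 3.12]. Speed limits (rad/s): [2.57, 2.57, 3.14, 3.14, 3.14, 3.14].

INTERFACE

Orientations are given as a unit quaternion [x, y, z, w].
In Python, from rig import get_obs, get_image, get_calibration, hand_in gives the robot as it stands. The module is installed in compiled form; this text tells all that it offers.
- The arm moves only by the tool servo_tool, never from a script. Its argument "series" is a list of rows, each a list of 4 numbers: the shift along the tool's x, y, z in mm, then the turn about the tool's z in degrees. A call has 1 to 10 rows; each row is the pose to reach, as a shift and turn from the pose commanded when the call began, along the tool's axes at that moment; what a row does not reach only later rows make up. A row lasts 1/12 s, in which the tool goes at most 41.7 mm and 7.16 degrees, less where a joint would pass 70% of its speed; a pose out of reach is approached as far as the arm can. A call with a gripper value outside its range is refused whole. "claw" is the closure in counts, from 0 (fully open) to 255 (shut), set as the call begins (left out, the last holds). The fingers move at their own pace and stop on an object; "force" is the grip in N (left out, the last holds). Time passes only in rows, so rows that repeat a pose let the fingers close. It gives the time, the measured TCP pose, the force and the opening at its end, in the units of the state.
- get_obs(): the state, without advancing time (a new reading comes with each control period).
- get_image(name): name is "scene" or "side" or "wrist"; returns the picture (420x560x3 uint8, red, green, blue); there is no depth.
- get_calibration(name): a dict with "intrinsics" (3x3 intrinsics, pixels), "extrinsics" (4x4, takes a point from world to camera coordinates). Camera axes: x right, y up, looking along -z (the intrinsics and any distortion apply to the point x, -y, -z); pixel columns grow to the right and rows downward; lengths in m; the calibration is good to about 2 mm. A picture is of the moment at which its call begins: read the wrist's pose just before it. get_calibration takes no time and is no camera call; for the wrist camera it gives the pose at the moment of the call.
- hand_in(): hands the job in, once; it reports no verdict.
The state is a dict: "time_s": time; "joints": joint angles; "joint_vel": joint speeds; "joint_efforts": joint torques, N m; "position": TCP position; "orientation": TCP orientation; "ft_force": force on the tool from outside, world axes, zero at the start; "moment": the same for the moment, N m; "finger_gap": finger opening in m.
Only numpy, scipy, OpenCV 4.12 (cv2) and the standard library are available. Lean on these libraries where they do the work, as an engineer would, in place of code of your own. Each camera call takes 0.05 s, during which the arm holds its last target. There are 200 camera calls.

## Working session

There is one attempt and no reset: what is moved stays moved. The work goes in short steps, Python scripts to look and compute and a tool call to move; the robot and the scene stay as the last step left them, time stands still between calls to the robot, and variables do not carry over. Pictures are saved under pics/ and viewed, about 8 in all and at most 12, crops included, and the job is handed in when it is done.

Besides the shell and the picture viewer there is one more tool, called as name([rows], argument=value, ...), one row to a line, values as JSON. servo_tool: Moves the arm, as the interface text tells. Its arguments: {"type":"object","properties":{"series":{"type":"array","items":{"type":"array","items":{"type":"number"}}},"claw":{"type":"number"},"force":{"type":"number"}},"required":["series"]}

```bash
mkdir -p pics; cat > h.py <<'E'
import numpy as np, cv2
from rig import *
from scipy.spatial.transform import Rotation as R
def proj(c,P):
    P=np.atleast_2d(P); E=np.array(c["extrinsics"]);K=np.array(c["intrinsics"])
    q=P@E[:3,:3].T+E[:3,3]; q=q*[1,-1,-1]; u=q@K.T; return u[:,:2]/u[:,2:]
def ray(c,uv,z):
    E=np.array(c["extrinsics"]);K=np.array(c["intrinsics"])
    d=np.linalg.inv(K)@[uv[0],uv[1],1]; d=E[:3,:3].T@(d*[1,-1,-1]); o=-E[:3,:3].T@E[:3,3]
    return o+d*(z-o[2])/d[2]
def save(n,im,s=1): cv2.imwrite(f"pics/{n}.png",cv2.resize(im[:,:,::-1],None,fx=s,fy=s,interpolation=cv2.INTER_CUBIC))
E
python3 - <<'E'
from h import *
for n in ["scene","side"]:
    im=get_image(n); save(n,im,1.4); c=get_calibration(n); print(n,c)
    np.save(n,im)
print(get_obs())
E
```

```text
scene {'intrinsics': array([[390.97078686,   0.        , 280.80420275],
       [  0.        , 390.97078686, 207.73016864],
       [  0.        ,   0.        ,   1.        ]]), 'extrinsics': array([[ 0.85143547, -0.52423383,  0.0153798 , -0.39318658],
       [ 0.38765858,  0.6488264 ,  0.65478632, -0.27478215],
       [-0.35323996, -0.55154619,  0.75565755, -0.93538665],
       [ 0.        ,  0.        ,  0.        ,  1.        ]])}
side {'intrinsics': array([[420.96276989,   0.        , 275.50177856],
       [  0.        , 420.96276989, 203.58210275],
       [  0.        ,   0.        ,   1.        ]]), 'extrinsics': array([[ 0.96302781, -0.26926914, -0.00846011, -0.46739306],
       [ 0.1352442 ,  0.4560578 ,  0.87961372, -0.18928268],
       [-0.23299452, -0.84823665,  0.47561343, -0.93707321],
       [ 0.        ,  0.        ,  0.        ,  1.        ]])}
{'time_s': 0.1, 'joints': array([ 9.05215363e-01,  2.59263383e-01,  1.53592192e+00, -1.25267492e-07,
        1.34802835e+00, -2.02779938e-01]), 'joint_vel': array([-1.75828171e-06, -1.44438579e-03, -1.26685090e-03,  3.19774023e-03,
       -8.51753533e-05,  7.48029606e-04]), 'joint_efforts': array([ 1.45557151e-03, -4.38211119e+01, -2.84639972e+01,  7.18523422e-02,
        3.63024382e-02, -8.41507472e-05]), 'position': array([0.24521906, 0.49177497, 0.21792524]), 'orientation': array([ 2.29340843e-01,  9.73345838e-01, -7.35324211e-04, -3.40895538e-04]), 'ft_force': array([ 0.06503619,  0.79519786, -0.51005439]), 'moment': array([-0.00394717,  0.03791132, -0.04774585]), 'finger_gap': 0.09275872594530173}
```

View pics/scene.png

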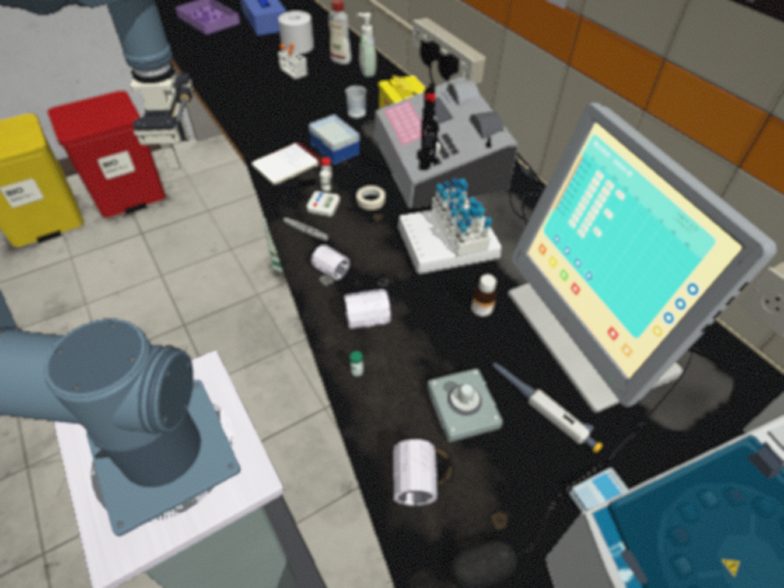

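View pics/side.png

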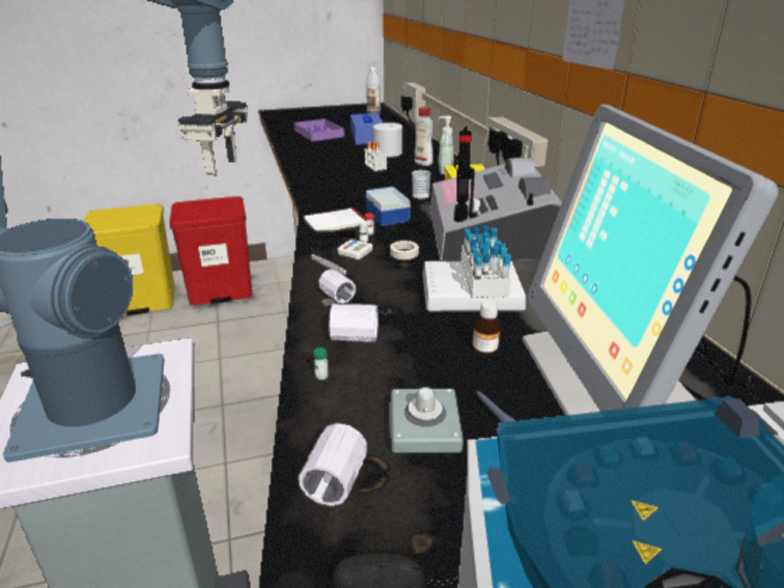

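Candidates for the cell (scene picture pixels): collars lying at (330,262), (367,309) and (415,472). I'll compare their sizes in one crop.

```bash
python3 - <<'E'
from h import *
S=np.load("scene.npy");D=np.load("side.npy")
a=cv2.resize(S[165:245,215:295],(400,400),interpolation=cv2.INTER_CUBIC);b=cv2.resize(S[305:375,260:330],(400,400),interpolation=cv2.INTER_CUBIC)
save("crop",np.hstack([a,b]))
cs=get_calibration("scene");cd=get_calibration("side")
for n,p,q in [("c1",(330,262),(337,286)),("c2",(367,309),(354,323)),("c3",(415,472),(335,465)),("spig",(466,394),(426,393)),("bottle",(484,297),(487,330)),("vial",(357,363),(320,363)),("vialR",(326,175),(366,228)),("timer",(323,204),(354,247)),("tape",(370,197),(404,249))]:
    best=None
    print(n,[np.round(ray(c,np.array(u)/1.4,z),3)[:2] for c,u in((cs,p),(cd,q)) for z in ([.068] if n=="spig" else [.025])])
E
```

```text
c1 [array([0.442, 0.232]), array([0.445, 0.23 ])]
c2 [array([0.445, 0.075]), array([0.447, 0.079])]
c3 [array([ 0.342, -0.262]), array([ 0.343, -0.26 ])]
spig [array([ 0.481, -0.206]), array([ 0.49 , -0.202])]
bottle [array([ 0.67 , -0.022]), array([ 0.673, -0.012])]
vial [array([ 0.364, -0.028]), array([ 0.364, -0.027])]
vialR [array([0.575, 0.512]), array([0.577, 0.513])]
timer [array([0.517, 0.414]), array([0.522, 0.409])]
tape [array([0.628, 0.379]), array([0.632, 0.365])]
```

View pics/crop.png

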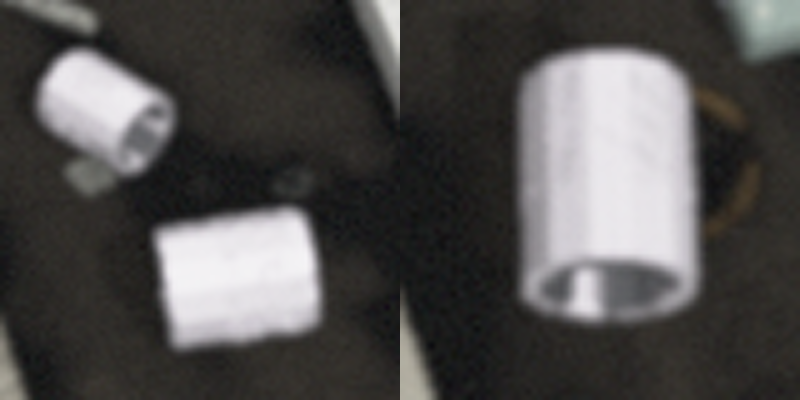

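```bash
cat >> h.py <<'E'
def hullmask(c,P,shape=(420,560)):
    m=np.zeros(shape,np.uint8); cv2.fillConvexPoly(m,cv2.convexHull(np.round(proj(c,P)*16).astype(np.int32)),1,shift=4); return m
def cyl(x,y,yaw,r,h,zc=None):
    zc=r if zc is None else zc
    t=np.arange(12)*np.pi/6+np.pi/12; rr=r/np.cos(np.pi/12); a=np.array([np.cos(yaw),np.sin(yaw),0]); n=np.array([-np.sin(yaw),np.cos(yaw),0])
    return np.array([[x,y,zc]+s*h/2*a+rr*(np.cos(q)*n+np.sin(q)*np.array([0,0,1])) for s in(-1,1) for q in t])
E
python3 - <<'E'
from h import *
from scipy.optimize import minimize
ims={n:np.load(n+".npy") for n in("scene","side")};cal={n:get_calibration(n) for n in ims}
for nm,p,q,y0,w in [("c1",(236,187),(241,205),1.9,24),("c2",(262,220),(253,231),2.3,30)]:
    masks={}
    for n,u in(("scene",p),("side",q)):
        g=ims[n].min(2)>105; _,l=cv2.connectedComponents(g.astype(np.uint8)); masks[n]=cv2.morphologyEx((l==l[u[1],u[0]]).astype(np.uint8),cv2.MORPH_CLOSE,np.ones((15,15)))
        print(nm,n,masks[n].sum())
    def cost(v):
        s=0
        for n in masks:
            m=hullmask(cal[n],cyl(v[0],v[1],v[2],v[3],v[4])); s+=1-(m&masks[n]).sum()/(m|masks[n]).sum()
        return s
    c=[ray(cal["scene"],p,.025)]
    best=min((minimize(cost,[c[0][0],c[0][1],y,.025,.062],method="Nelder-Mead",options=dict(initial_simplex=np.array([[c[0][0],c[0][1],y,.025,.062]]*6)+np.vstack([np.zeros(5),np.diag([.01,.01,.2,.004,.008])]))) for y in(1.2,1.6,2.0,2.4)),key=lambda r:r.fun)
    print(nm,best.x.round(4),best.fun)
E
```

```text
c1 scene 436
c1 side 1535
c1 [0.4416 0.234  1.9157 0.0258 0.059 ] 0.7336844186949293
c2 scene 770
c2 side 1535
c2 [0.4434 0.0726 2.8008 0.0333 0.0806] 0.4497653590559689
```

c1 at (330,262) fits 52 × 59 mm, while c2 is about 67 × 81 mm and c3 is larger still. So c1 is the cell, at about (0.442, 0.234) with axis yaw about 1.92. I'll go above it.

servo_tool([
  [-36,-18,0,7],
  [-73,-36,0,14],
  [-109,-54,0,21],
  [-146,-72,0,28],
  [-182,-90,0,35],
  [-219,-109,0,42],
  [-255,-127,0,44],
  [-292,-145,0,44],
  [-292,-145,0,44],
  [-292,-145,0,44],
], claw=0, force=5)

```text
time_s: 0.93
position: [0.443, 0.2302, 0.2181]
orientation: [0.579, 0.815, -0.0, -0.0]
ft_force: [-1.2, 0.3, 0.0]
finger_gap: 0.0929
```

```bash
cat >> h.py <<'E'
def jaw():
    o=get_obs(); M=R.from_quat(o["orientation"]).as_matrix(); return o,M,np.degrees(np.arctan2(M[1,1],M[0,1]))
def go(p,yaw=None):
    o,M,j=jaw(); d=M.T@(np.array(p)-o["position"])*1000
    t=0 if yaw is None else (j-yaw+90)%180-90
    print("shift",d.round(1),"turn",round(t,1),"| pos",o["position"].round(4),"jaw",round(j,1),"j6",round(o["joints"][5],2),"F",o["ft_force"].round(1),"gap",round(o["finger_gap"],4),"t",o["time_s"])
E
python3 - <<'E'
from h import *
c=get_calibration("wrist");im=get_image("wrist");np.save("w1",im);save("w1",im,1.2)
print(proj(c,[[.442,.234,.025],[.442,.234,.05]])); go([.442,.234,.2],19.8)
np.save("w1E",c["extrinsics"]);np.save("wK",c["intrinsics"])
E
```

```text
[[279.84196937 183.52415006]
 [279.81079167 188.92618691]]
shift [ 2.4  0.8 18.2] turn -0.5 | pos [0.442  0.2314 0.2182] jaw 19.3 j6 -0.08 F [-0.   1.3 -0.2] gap 0.0929 t 0.9833
```

View pics/w1.png

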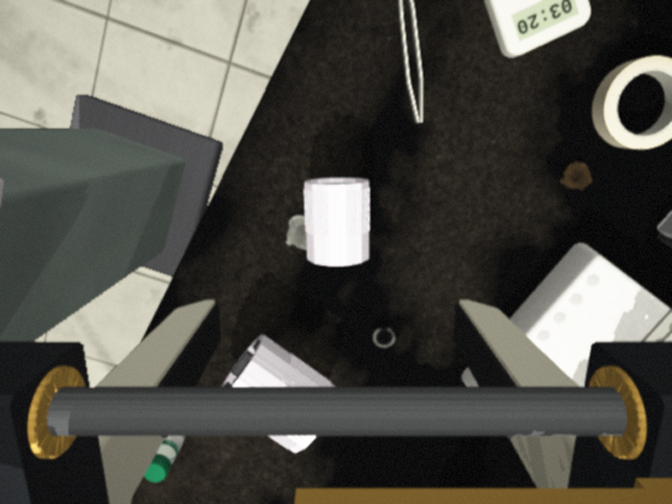

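```bash
python3 - <<'E'
from h import *
from scipy.optimize import minimize
im=np.load("w1.npy");c=dict(extrinsics=np.load("w1E.npy"),intrinsics=np.load("wK.npy"))
g=(im.min(2)>115).astype(np.uint8);_,l=cv2.connectedComponents(g);m0=cv2.morphologyEx((l==l[185,281]).astype(np.uint8),cv2.MORPH_CLOSE,np.ones((7,7)))
ys,xs=np.where(m0);print(m0.sum(),xs.min(),xs.max(),ys.min(),ys.max())
for v5 in (0,1):
    def cost(v):
        m=hullmask(c,cyl(v[0],v[1],v[2],.025,.062));return 1-(m&m0).sum()/(m|m0).sum()
    x0=np.array([.442,.234,1.916]);r=minimize(cost,x0,method="Nelder-Mead",options=dict(initial_simplex=np.vstack([x0,x0+np.diag([.006,.006,.1])])))
print(r.x,r.fun); x,y,w=r.x; a=np.array([np.cos(w),np.sin(w)]); p=np.array([x,y])+a*.025
print(np.degrees(w)-90); go([*p,.006],np.degrees(w)-90); print("cam",-c["extrinsics"][:3,:3].T@c["extrinsics"][:3,3])
E
```

```text
4131 239 308 148 221
[0.4421436  0.2346065  1.92131797] 0.07471264367816088
20.08341051426781
shift [ 27.8   1.1 212.2] turn -0.7 | pos [0.442  0.2314 0.2182] jaw 19.3 j6 -0.08 F [-0.   1.3 -0.2] gap 0.0929 t 0.9833
cam [0.41914269 0.30104869 0.38304694]
```

servo_tool([
  [33,1,35,-1],
  [33,1,70,-1],
  [33,1,105,-1],
  [33,1,140,-1],
  [33,1,170,-1],
  [33,1,190,-1],
  [33,1,205,-1],
  [33,1,211,-1],
  [33,1,211,-1],
  [33,1,211,-1],
])

```text
time_s: 1.82
position: [0.4316, 0.2645, 0.008]
orientation: [0.569, 0.822, 0.0, -0.0]
ft_force: [0.1, 0.7, 0.4]
finger_gap: 0.0929
```

servo_tool([
  [0,0,0,0],
  [0,0,0,0],
  [0,0,0,0],
  [0,0,0,0],
  [0,0,0,0],
  [0,0,0,0],
  [0,0,0,0],
  [0,0,0,0],
], claw=255, force=4)

```text
time_s: 2.48
position: [0.4319, 0.2634, 0.0077]
orientation: [0.57, 0.821, -0.0, -0.0]
ft_force: [-1.3, 0.1, 2.1]
finger_gap: 0.0494
```

servo_tool([
  [0,0,-8,0],
  [-2,0,-15,0],
  [-6,0,-22,0],
  [-10,0,-28,0],
  [-10,0,-28,0],
  [-10,0,-28,0],
])

```text
time_s: 2.98
position: [0.4366, 0.2543, 0.0367]
orientation: [0.57, 0.821, 0.001, 0.001]
ft_force: [-1.0, 1.5, 3.0]
finger_gap: 0.05
```

```bash
python3 - <<'E'
from h import *
go([0.442,.234,.2]); s=get_image("side");w=get_image("wrist")
a=cv2.resize(s[130:270,180:340],(480,420),interpolation=cv2.INTER_CUBIC)
b=cv2.resize(w[100:340,120:440],(480,360));b=np.vstack([b,np.zeros((60,480,3),np.uint8)])
save("l1",np.hstack([a[:,:400],b[:,40:440]]))
E
```

```text
shift [ -20.9   -1.6 -163.3] turn 0 | pos [0.4366 0.2543 0.0367] jaw 20.4 j6 -0.05 F [-1.   1.5  3. ] gap 0.05 t 2.9833
```

View pics/l1.png

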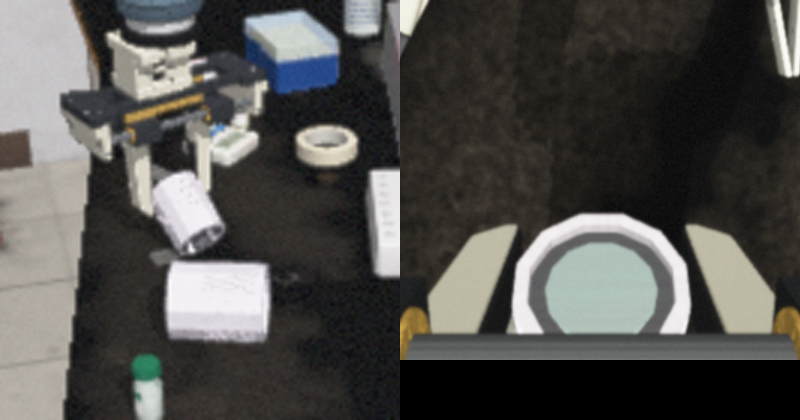

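servo_tool([
  [-8,0,-4,0],
  [-16,0,-7,0],
  [-24,0,-9,0],
  [-32,0,-9,0],
  [-40,0,-8,0],
  [-48,0,-6,0],
  [-56,0,-4,0],
  [-56,0,-4,0],
  [-56,0,-4,0],
])

```text
time_s: 3.83
position: [0.4542, 0.2007, 0.0387]
orientation: [0.571, 0.821, -0.001, -0.001]
ft_force: [0.6, -0.5, -2.3]
finger_gap: 0.0503
```

```bash
python3 - <<'E'
from h import *
go([0.442,.234,.2]); s=get_image("side");w=get_image("wrist")
a=cv2.resize(s[130:270,180:340],(480,420),interpolation=cv2.INTER_CUBIC)
b=cv2.resize(w[100:340,120:440],(480,360));b=np.vstack([b,np.zeros((60,480,3),np.uint8)])
save("l2",np.hstack([a[:,:400],b[:,40:440]]))
E
```

```text
shift [  35.5   -0.3 -161.3] turn 0 | pos [0.4542 0.2007 0.0387] jaw 20.4 j6 -0.16 F [ 0.6 -0.5 -2.3] gap 0.0503 t 3.8333
```

View pics/l2.png

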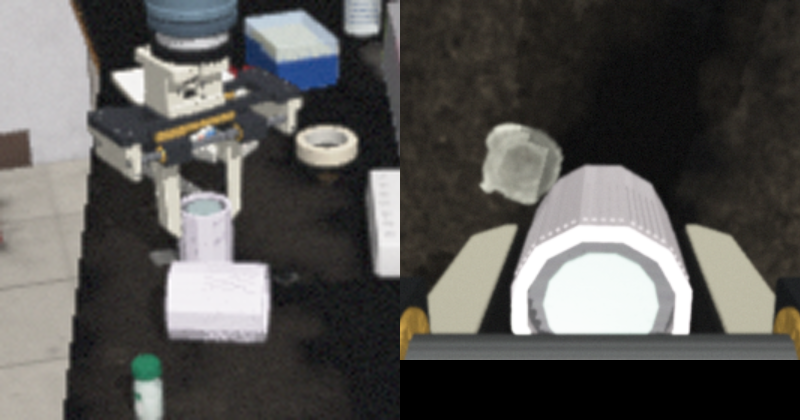

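servo_tool([
  [0,0,2,0],
  [0,0,3,0],
  [0,0,4,0],
  [0,0,4,0],
])

```text
time_s: 4.27
position: [0.4539, 0.2018, 0.0356]
orientation: [0.57, 0.822, -0.001, -0.001]
ft_force: [-2.8, -1.0, 3.2]
finger_gap: 0.0501
```

```bash
python3 - <<'E'
from h import *
from scipy.optimize import minimize
go([0,0,0]); S=get_image("side"); np.save("side2",S); C=get_image("scene")
c=get_calibration("wrist");w=get_image("wrist");np.save("w3",w)
a=cv2.resize(S[170:240,220:290],(420,420),interpolation=cv2.INTER_CUBIC)
cs=get_calibration("scene"); u=proj(cs,[.455,.197,.03])[0].astype(int)
b=cv2.resize(C[u[1]-30:u[1]+30,u[0]-25:u[0]+29],(378,420),interpolation=cv2.INTER_CUBIC)
save("l3",np.hstack([a,b]))
E
```

```text
shift [ -29.8 -495.8   36.6] turn 0 | pos [0.4539 0.2018 0.0356] jaw 20.5 j6 -0.16 F [-2.8 -1.   3.2] gap 0.0501 t 4.2667
```

View pics/l3.png

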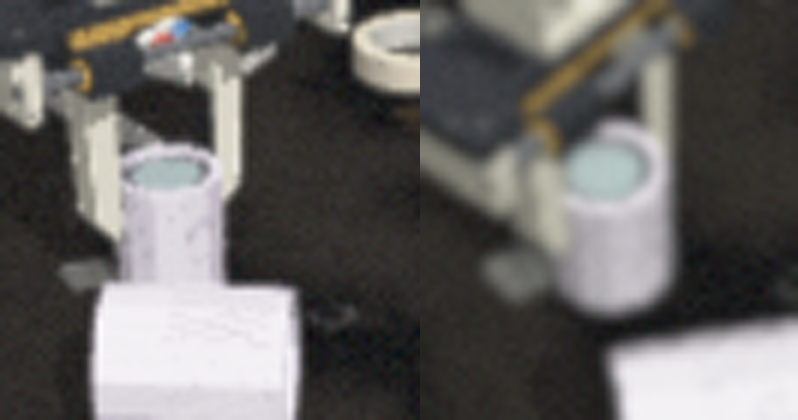

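servo_tool([
  [0,0,0,0],
  [0,0,0,0],
  [0,0,0,0],
  [0,0,0,0],
  [0,0,0,0],
], claw=80)

```text
time_s: 4.83
position: [0.4553, 0.2017, 0.0356]
orientation: [0.57, 0.822, 0.0, 0.0]
ft_force: [0.7, -0.0, 0.2]
finger_gap: 0.0641
```

```bash
cat >> h.py <<'E'
def ucyl(x,y,yaw,z0,r=.025,h=.062,tx=0,ty=0):
    t=np.arange(12)*np.pi/6+np.pi/12+yaw; rr=r/np.cos(np.pi/12)
    P=np.array([[rr*np.cos(q),rr*np.sin(q),s] for s in(0,h) for q in t])
    return R.from_rotvec([tx,ty,0]).apply(P)+[x,y,z0]
E
python3 - <<'E'
from h import *
from scipy.optimize import minimize
go([0,0,0])
c=get_calibration("wrist");w=get_image("wrist");np.save("w4",w)
t=np.array([.4539,.2018]);
# hull overlay at a few hypotheses
o,M,j=jaw(); a=M[:2,0]
im=w.copy()
for d,col in((0,(255,0,0)),(-.005,(0,255,0)),(.005,(0,0,255))):
    p=t+a*d; cv2.polylines(im,[np.round(proj(c,ucyl(*p,np.radians(j),0)[12:])).astype(int)],True,col); cv2.polylines(im,[np.round(proj(c,ucyl(*p,np.radians(j),0)[:12])).astype(int)],True,col)
save("l4",im[60:360,130:430],2)
E
```

```text
shift [ -29.6 -497.1   35.5] turn 0 | pos [0.4553 0.2017 0.0356] jaw 20.5 j6 -0.16 F [ 0.7 -0.   0.2] gap 0.0641 t 4.8333
```

View pics/l4.png

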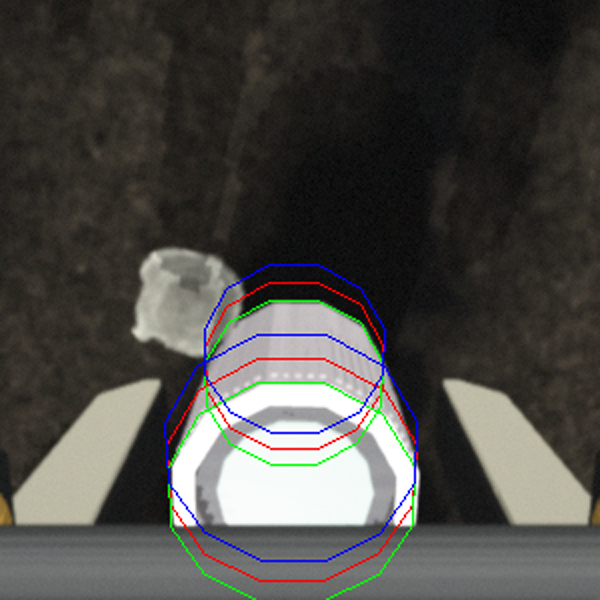

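servo_tool([
  [-5,0,2,0],
  [-5,0,8,0],
  [-5,0,14,0],
  [-5,0,14,0],
  [-5,0,14,0],
])

```text
time_s: 5.3
position: [0.4563, 0.1968, 0.0209]
orientation: [0.57, 0.821, -0.001, -0.001]
ft_force: [-0.3, 0.4, 0.7]
finger_gap: 0.0638
```

servo_tool([
  [0,0,0,0],
  [0,0,0,0],
  [0,0,0,0],
  [0,0,0,0],
  [0,0,0,0],
], claw=255, force=35)

```text
time_s: 5.72
position: [0.4568, 0.197, 0.0218]
orientation: [0.57, 0.822, -0.0, 0.0]
ft_force: [-0.7, 0.3, 0.0]
finger_gap: 0.0497
```

servo_tool([
  [0,0,-15,0],
  [0,0,-45,0],
  [0,0,-80,0],
  [0,0,-115,0],
  [0,0,-130,0],
  [0,0,-130,0],
])

```text
time_s: 6.22
position: [0.4596, 0.1976, 0.1557]
orientation: [0.57, 0.822, 0.003, 0.003]
ft_force: [0.2, 0.4, -2.5]
finger_gap: 0.0497
```

```bash
python3 - <<'E'
from h import *
go([.51,-.27,.15])
E
```

```text
shift [-455.7 -116.5    5.4] turn 0 | pos [0.4596 0.1976 0.1557] jaw 20.5 j6 -0.18 F [ 0.2  0.4 -2.5] gap 0.0497 t 6.2167
```

servo_tool([
  [-37,-9,0,0],
  [-74,-18,0,0],
  [-111,-27,0,0],
  [-148,-36,0,0],
  [-185,-46,0,0],
  [-222,-56,0,0],
  [-259,-66,0,0],
  [-296,-75,0,0],
  [-333,-85,0,0],
  [-370,-95,0,0],
])

```text
time_s: 7.05
position: [0.4962, -0.1842, 0.1496]
orientation: [0.57, 0.821, 0.0, -0.001]
ft_force: [0.4, -0.1, -0.7]
finger_gap: 0.05
```

servo_tool([
  [-37,-9,0,0],
  [-74,-18,2,0],
  [-86,-21,5,0],
  [-86,-21,5,0],
  [-86,-21,5,0],
  [-86,-21,5,0],
])

```text
time_s: 7.55
position: [0.507, -0.269, 0.1453]
orientation: [0.57, 0.822, 0.0, -0.002]
ft_force: [-0.1, 0.1, -2.4]
finger_gap: 0.05
```

```bash
python3 - <<'E'
from h import *
c=get_calibration("wrist");w=get_image("wrist");np.save("w5",w);np.save("w5E",c["extrinsics"]);go([.486,-.204,.14])
print(proj(c,[.486,-.204,.068])); save("w5",w,1.4)
E
```

```text
shift [68.1  2.8  6. ] turn 0 | pos [ 0.5073 -0.2688  0.1458] jaw 20.6 j6 -1.04 F [ 0.1 -0.2 -2.3] gap 0.0497 t 7.6
[[284.05801375 118.67949237]]
```

View pics/w5.png

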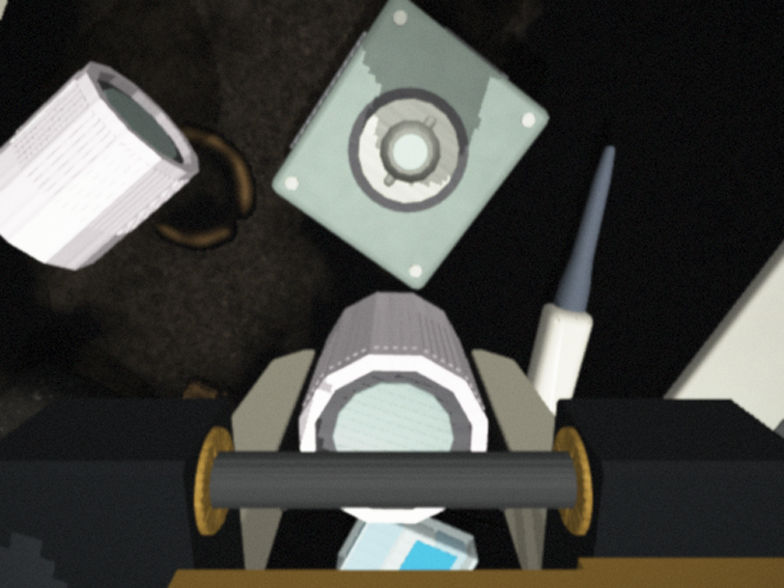

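```bash
python3 - <<'E'
from h import *
from scipy.optimize import minimize
w=np.load("w5.npy");c=dict(extrinsics=np.load("w5E.npy"),intrinsics=np.load("wK.npy"))
s=ray(c,(293.6,108.6),.068);p1=ray(c,np.array([431,121])/1.4,.05);p2=ray(c,np.array([389,181])/1.4,.05)
print("spigot",s,"pinmid",(p1+p2)/2,"len",np.linalg.norm(p1-p2),"pin yaw",np.degrees(np.arctan2(*(p1-p2)[1::-1])))
o,M,j=jaw(); a=M[:2,0];b=M[:2,1];t=o["position"]
# fit gripped cell: top outline left/right x & top of rim, foot row
def pts(v): return proj(c,ucyl(*(t[:2]+v[0]*a+v[1]*b),np.radians(j),t[2]-v[2]))
obs=np.array([[300/1.4,0],[488/1.4,0],[0,352/1.4],[0,292/1.4]])
def cost(v):
    q=pts(v); return (q[12:,0].min()-300/1.4)**2+(q[12:,0].max()-488/1.4)**2+(q[12:,1].min()-354/1.4)**2+(q[:12,1].min()-292/1.4)**2
r=minimize(cost,[0,0,.021],method="Nelder-Mead",options=dict(xatol=1e-5,fatol=1e-4)); print("cell rel TCP (tool x,y, foot below)",r.x,r.fun)
cell=t[:2]+r.x[0]*a+r.x[1]*b
print("need tool shift", (M.T@np.array([*(s[:2]-cell),0])*1000).round(1), "alt with nominal z", )
# scene/side triangulation check
for n,u in(("scene",(466,390)),("side",(426,393))): print(n,proj(get_calibration(n),s),np.array(u)/1.4)
E
```

```text
spigot [ 0.48940426 -0.19625029  0.068     ] pinmid [ 0.48928064 -0.19600211  0.05      ] len 0.03386022733813501 pin yaw 74.82278122026703
cell rel TCP (tool x,y, foot below) [-0.00079589  0.00082455  0.02437771] 0.010214317453624281
need tool shift [75.   7.9  0.2] alt with nominal z
scene [[333.32573962 276.91483928]] [332.85714286 278.57142857]
side [[303.25290058 279.04351078]] [304.28571429 280.71428571]
```

servo_tool([
  [25,3,0,0],
  [50,5,0,0],
  [75,8,0,0],
  [75,8,0,0],
  [75,8,20,0],
  [75,8,40,0],
  [75,8,48,0],
  [75,8,48,0],
  [75,8,48,0],
])

```text
time_s: 8.35
position: [0.489, -0.1972, 0.0988]
orientation: [0.57, 0.822, 0.0, -0.0]
ft_force: [-0.4, -0.0, -1.2]
finger_gap: 0.0497
```

```bash
python3 - <<'E'
from h import *
go([.4894,-.1962,.09])
C=get_image("scene");D=get_image("side");cs=get_calibration("scene");cd=get_calibration("side")
def crop(I,c):
    u=proj(c,[.489,-.196,.08])[0].astype(int); return cv2.resize(I[u[1]-35:u[1]+35,u[0]-33:u[0]+33],(396,420),interpolation=cv2.INTER_CUBIC)
save("l6",np.hstack([crop(C,cs),crop(D,cd)]))
E
```

```text
shift [0.8 0.7 8.8] turn 0 | pos [ 0.489  -0.1972  0.0988] jaw 20.5 j6 -0.95 F [-0.4 -0.  -1.2] gap 0.0497 t 8.35
```

View pics/l6.png

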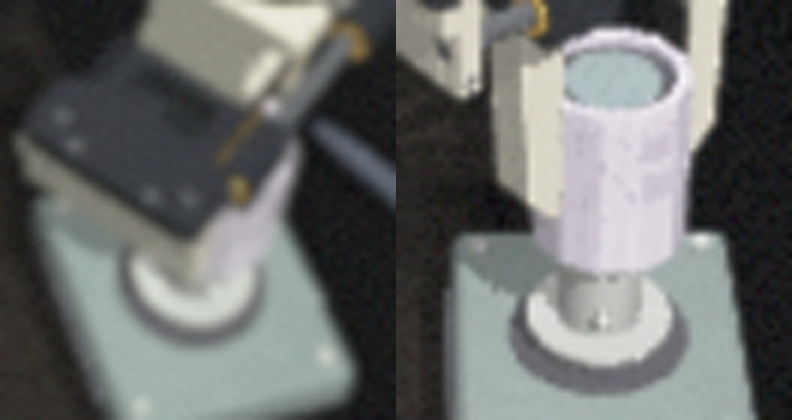

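Spigot top disc is at (411,152) in the wrist picture and the pin lies at yaw about 75°. The side view puts the cell just above the spigot, about 2 mm to the right. I'll nudge it across and lower it carefully.

servo_tool([
  [1,-1,0,0],
  [1,-1,5,0],
  [1,-1,10,0],
  [1,-1,13,0],
  [1,-1,16,0],
  [1,-1,16,0],
])

```text
time_s: 8.95
position: [0.4872, -0.1969, 0.0817]
orientation: [0.57, 0.822, 0.0, -0.001]
ft_force: [0.1, -0.2, -2.3]
finger_gap: 0.0499
```

```bash
python3 - <<'E'
from h import *
go([.4894,-.1962,.09]); print(get_obs()["moment"])
E
```

```text
shift [-0.1  2.3 -8.3] turn 0 | pos [ 0.4872 -0.1969  0.0817] jaw 20.5 j6 -0.95 F [ 0.1 -0.2 -2.3] gap 0.0499 t 8.95
[-0.09617706 -0.02143301 -0.01603471]
```

servo_tool([
  [0,0,2,0],
  [0,0,4,0],
  [0,0,6,0],
  [0,0,7,0],
  [0,0,7,0],
  [0,0,7,0],
])

```text
time_s: 9.45
position: [0.4877, -0.1971, 0.0756]
orientation: [0.57, 0.822, 0.0, -0.0]
ft_force: [0.1, 0.6, -1.2]
finger_gap: 0.05
```

servo_tool([
  [0,0,1,0],
  [0,0,2,0],
  [0,0,2,0],
  [0,0,2,0],
])

```text
time_s: 9.78
position: [0.4879, -0.1973, 0.0739]
orientation: [0.57, 0.822, -0.0, 0.0]
ft_force: [-0.5, 0.4, 0.9]
finger_gap: 0.0495
```

servo_tool([
  [0,0,1,0],
  [0,0,1,0],
  [0,0,1,0],
  [0,0,1,0],
])

```text
time_s: 10.12
position: [0.488, -0.1973, 0.0735]
orientation: [0.57, 0.822, -0.0, 0.0]
ft_force: [-0.5, 0.9, 6.1]
finger_gap: 0.0496
```

servo_tool([
  [0,0,1,0],
  [0,0,1,0],
  [0,0,1,0],
])

```text
time_s: 10.37
position: [0.4881, -0.1974, 0.0733]
orientation: [0.57, 0.822, -0.0, 0.001]
ft_force: [-4.0, 1.3, 12.3]
finger_gap: 0.05
```

servo_tool([
  [0,0,-0.5,2],
  [0,0,-0.5,4],
  [0,0,-0.5,7],
  [0,0,-0.5,9],
  [0,0,-0.5,11],
  [0,0,-0.5,14],
  [0,0,-0.5,16],
  [0,0,-0.5,18],
  [0,0,-0.5,20],
])

```text
time_s: 11.12
position: [0.4875, -0.197, 0.0733]
orientation: [0.705, 0.71, -0.0, 0.0]
ft_force: [-2.2, 2.0, 7.9]
finger_gap: 0.0499
```

```bash
python3 - <<'E'
from h import *
go([.4894,-.1962,.09]); print(get_obs()["moment"])
E
```

```text
shift [  0.8   1.9 -16.7] turn 0 | pos [ 0.4875 -0.197   0.0733] jaw 0.4 j6 -0.6 F [-2.2  2.   7.9] gap 0.0499 t 11.1167
[0.25174083 0.41205964 0.04155481]
```

servo_tool([
  [0,0,0,2],
  [0,0,0,4],
  [0,0,0,7],
  [0,0,0,9],
  [0,0,0,11],
  [0,0,0,14],
  [0,0,0,16],
  [0,0,0,18],
  [0,0,0,20],
])

```text
time_s: 11.87
position: [0.4871, -0.1961, 0.0733]
orientation: [0.817, 0.577, 0.0, -0.001]
ft_force: [-4.2, 4.2, 11.3]
finger_gap: 0.0498
```

servo_tool([
  [0,0,0,2],
  [0,0,0,4],
  [0,0,0,7],
  [0,0,0,9],
  [0,0,0,11],
])

```text
time_s: 12.28
position: [0.488, -0.1971, 0.0722]
orientation: [0.869, 0.495, 0.0, 0.0]
ft_force: [0.1, 0.6, -1.3]
finger_gap: 0.05
```

Force fell to zero while z dropped, so a keyway has been found. Lowering.

servo_tool([
  [0,0,1,1],
  [0,0,3,1],
  [0,0,5,1],
  [0,0,7,1],
  [0,0,9,1],
  [0,0,9,1],
])

```text
time_s: 12.78
position: [0.4879, -0.1971, 0.0627]
orientation: [0.873, 0.489, 0.0, 0.0]
ft_force: [2.5, 0.5, -3.9]
finger_gap: 0.0497
```

```bash
python3 - <<'E'
from h import *
go([.4894,-.1962,.0555]); print(get_obs()["moment"])
E
```

```text
shift [1.5 0.8 7.2] turn 0 | pos [ 0.4879 -0.1971  0.0627] jaw -31.5 j6 -0.05 F [ 2.5  0.5 -3.9] gap 0.0497 t 12.7833
[ 0.06774642 -0.44354038  0.0248766 ]
```

servo_tool([
  [0,0,1,0],
  [0,0,2,0],
  [0,0,3,0],
  [0,0,4,0],
  [0,0,5,0],
  [0,0,6,0],
  [0,0,6,0],
], force=50)

```text
time_s: 13.37
position: [0.488, -0.1971, 0.0578]
orientation: [0.873, 0.489, 0.0, 0.0]
ft_force: [0.7, 2.9, 5.4]
finger_gap: 0.0496
```

servo_tool([
  [0,0,1,0],
  [0,0,2,0],
  [0,0,2,0],
  [0,0,2,0],
])

```text
time_s: 13.7
position: [0.488, -0.1971, 0.056]
orientation: [0.873, 0.489, 0.0, 0.0]
ft_force: [0.9, 2.4, 7.2]
finger_gap: 0.0502
```

servo_tool([
  [0,0,1,0],
  [0,0,1,0],
  [0,0,1,0],
  [0,0,1,0],
])

```text
time_s: 14.03
position: [0.488, -0.1971, 0.0557]
orientation: [0.873, 0.489, 0.0, 0.001]
ft_force: [-1.1, 4.1, 13.5]
finger_gap: 0.0497
```

servo_tool([
  [0,0,1,0],
  [0,0,1,0],
  [0,0,1,0],
  [0,0,1,0],
])

```text
time_s: 14.37
position: [0.488, -0.1972, 0.0557]
orientation: [0.872, 0.489, 0.0, 0.001]
ft_force: [-3.8, 5.1, 21.8]
finger_gap: 0.0498
```

servo_tool([
  [0,0,1,0],
  [0,0,1,0],
  [0,0,1,0],
  [0,0,1,0],
])

```text
time_s: 14.7
position: [0.4881, -0.1972, 0.0557]
orientation: [0.872, 0.489, 0.0, 0.001]
ft_force: [-5.9, 5.7, 30.5]
finger_gap: 0.0497
```

servo_tool([
  [0,0,-1,0],
  [0,0,-1,0],
  [0,0,-1,0],
  [0,0,-1,0],
  [0,0,-1,0],
  [0,0,-1,0],
])

```text
time_s: 15.2
position: [0.488, -0.1972, 0.0557]
orientation: [0.872, 0.489, 0.0, 0.001]
ft_force: [-3.4, 4.5, 21.4]
finger_gap: 0.0501
```

```bash
python3 - <<'E'
from h import *
go([.4894,-.1962,.0555])
C=get_image("scene");D=get_image("side");cs=get_calibration("scene");cd=get_calibration("side")
def crop(I,c):
    u=proj(c,[.489,-.196,.06])[0].astype(int); return cv2.resize(I[u[1]-35:u[1]+35,u[0]-33:u[0]+33],(396,420),interpolation=cv2.INTER_CUBIC)
for I,c in((C,cs),(D,cd)):
    for q in(ucyl(.4885,-.1968,.5,.034)[:12],ucyl(.4885,-.1968,.5,.034)[12:]): cv2.polylines(I,[np.round(proj(c,q)).astype(int)],True,(255,0,0))
save("l7",np.hstack([crop(C,cs),crop(D,cd)]))
E
```

```text
shift [1.5 0.7 0.2] turn 0 | pos [ 0.488  -0.1972  0.0557] jaw -31.5 j6 -0.05 F [-3.4  4.5 21.4] gap 0.0501 t 15.2
```

View pics/l7.png

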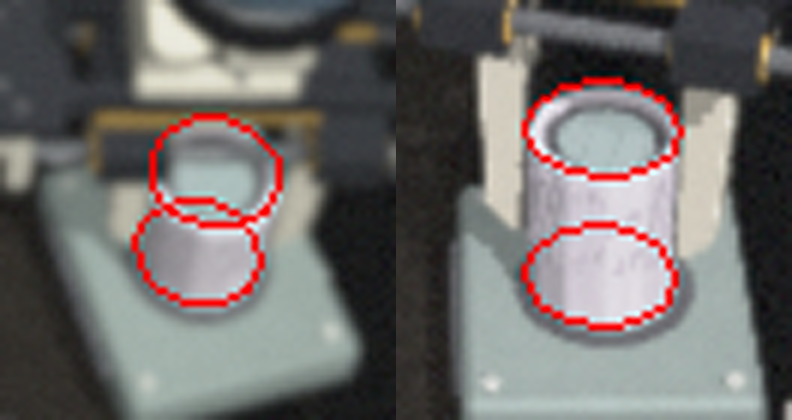

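The cell outline matches the predicted home position in both views. In the side view the rim is near (603,130) and the foot near (603,277), and the collar is upright and held. Handing in.

```bash
python3 -c "
from rig import *
hand_in()"
```

```text
the job is handed in; nothing more can be done
```

I stood the smallest cell upright on the bench, set it over the spigot and turned it about 50° until a keyway dropped over the pin. I then pushed it home and handed in with the gripper still holding it down. The job took about 15 s of the 58 s allowed.

**What the last checks showed**
- **Home depth:** the tool met a hard stop at z 0.0557 m, 17.8 mm below where the cell had rested on the pin (18.5 mm expected). At that stop the force rose from 7 to 30 N with almost no further travel.
- **Hold:** I eased the push back to about 21 N, with the grip set to 50 N and the fingers 50 mm apart.
- **Position:** in the scene and side views the cell matches the outline predicted for home and upright.

**Small disagreements and limits**
- **Spigot position:** the camera estimates differed by 2 to 3 mm, so I shifted the cell by about 1.5 mm before lowering it. A side force of about 5 N remains at the end.
- **Seat ring:** I could not read its travel directly; I inferred it from the depth and the force.
- **Bystanders:** I did not measure the bottle, vial, timer and tape again afterwards; I planned the path to stay clear of them.

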